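# Clear the bore-check bench: samples to their trays, gauges to their clips

### The arm

A 6-joint arm with a two-finger parallel gripper is mounted at the origin on a cart in front of the work surface, level with it; the furniture and walls round the work are solid. World frame = base frame: x ahead of the robot, y to its left, z up, the work surface at z = 0. Lengths are in m, angles in degrees, forces in N, time in s.
With the tool pointing down it reaches from about 0.375 to 0.9 m from the base axis. Payload 3.1 kg.
Tool frame: the origin (TCP) lies on the centre line of the jaws, within the pads' length; the fingertips stand 17 mm ahead of it and the grasp point (between the pads) lies 2 mm behind it; y points along the fingers, x is the direction in which the jaws open and shut, and the axes are right-handed (so a half turn about y gives the same grasp; the last joint's range is limited). The gripper opens to 87 mm and grips with 3 to 60 N. Pads are 19 mm wide; open, the fingers measure 117 mm over their backs; the gripper's body (75 mm by 190 mm) begins 51 mm behind the grasp point.
Start: joints at [-86.087, 30.224, 82.088, -0, 67.689, -10.227], TCP at [0.153, -0.606, 0.24] pointing down, gripper open.
Joint ranges: [-176.69, 176.69], [-43.24, 126.21], [12.49, 139.97], [-82, 262], [0, 151.66], [-163.58, 163.58]. Speed limits (degrees/s): [159.86, 159.86, 180, 180, 180, 180].

### API

Orientations are given as a 3x3 rotation matrix whose columns are the frame's x, y, z axes.
In Python, from rig import read_state, capture, camera_info, hand_in, trace, tip_of gives the robot as it stands.
- The arm moves only by the tool jog_arm, never from a script. Its argument "steps" is a list of rows, each an object with "fingers": the opening in per cent of the stroke, from 0 (shut) to 100 (fully open); "delta_pos": the shift along the world's x, y, z in mm, a list of three; "turn": the turn about the world's z in degrees. A call has 1 to 20 rows; each row is the pose to reach, as a shift and turn from the pose commanded when the call began; what a row does not reach only later rows make up. A row lasts 1/12 s, in which the tool goes at most 41.7 mm and 7.16 degrees, less where a joint would pass 70% of its speed; a pose out of reach is approached as far as the arm can. A call with a gripper value outside its range is refused whole. The fingers move at their own pace and stop on an object; the grip force is fixed at half the most. Time passes only in rows, so rows that repeat a pose let the fingers close. It gives the time, the measured TCP pose, the force and the opening at its end, in the units of the state.
- read_state(): the state, without advancing time (a new reading comes with each control period).
- capture(name): name is "side" or "top"; returns the picture (384x512x3 uint8, red, green, blue); there is no depth.
- camera_info(name): a dict with "fov_y" (degrees; the focal length in pixels is half the picture's height over the tangent of half this angle, whatever the lens; pixels are square), "cx", "cy" (the principal point, pixels), "view" (4x4, takes a point from world to camera coordinates). Camera axes: x right, y down, z forward; pixel columns grow to the right and rows downward; lengths in m; the calibration is good to about 2 mm. A picture is of the moment at which its call begins. camera_info takes no time and is no camera call.
- hand_in(): hands the job in, once; it reports no verdict.
Trained networks look in the newest picture that a camera, given by its name, has taken for a name from the list of things; names that differ only in an ending like _2 or _b are one class to them, and where a whole thing is asked for, a point or a joint stands for the part that bears it (a point fixed in the world has none). Each returns a list of dicts, best first, with "confidence" (0 to 1); they miss things now and then, are a little off and sometimes report something else, mostly with a low value. They report only what shows in the picture. A call takes as long as a camera call.
- trace(target, camera): "mask" (384x512 bool, what is visible of it).
- tip_of(target, camera): "position" ([x, y, z] in m, in world coordinates, good to about 4 mm: a listed point, or the origin of a listed thing).
The state is a dict: "time_s": time; "joint_positions": joint angles; "qvel": joint speeds; "tau": joint torques, N m; "position": TCP position; "tcp_rot": TCP orientation; "force": force on the tool from outside, world axes, zero at the start; "moment": the same for the moment, N m; "opening": opening from 0.0 (shut) to 1.0 (fully open).
Only numpy, scipy, OpenCV 4.12 (cv2) and the standard library are available. Lean on these libraries where they do the work, as an engineer would, in place of code of your own. Each camera call takes 0.05 s, during which the arm holds its last target.

### The job

The bore check of the cut tubes is finished, so clear the bench. Lay the two plain black tubes in the notches of the green tray and the tube with the red paint band in a notch of the red tray, and snap each plug gauge fully home into the clip holder of its own ring colour: green ring in green, red ring in red. Leave the tally counter standing where it is.

Things in the scene. Friction and masses are not known exactly. Their poses are not given: they have to be found in the camera images.
- tube_plain_a_mid (a point): One of the two plain tubes: a black rubber tube, 59 mm long, 27 mm thick, 16 g, lying on its side, free to roll. Point: its centre (13.6 mm above the bench as it lies); y axis along the tube.
- tube_plain_b_mid (a point): The other plain tube: a black rubber tube, 59 mm long, 27 mm thick, 16 g, lying on its side, free to roll. Point: its centre (13.6 mm above the bench as it lies); y axis along the tube.
- tube_marked_mid (a point): The rejected tube, marked with a red paint band, 16 mm wide, near one end; else like the others: a black rubber tube, 59 mm long, 27 mm thick, 16 g, lying on its side, free to roll. Point: its centre (13.6 mm above the bench as it lies); y axis along the tube.
- gauge_green_mid (a point): Green-ringed steel plug gauge, 97 mm long, 0.14 kg, lying on its side: two smooth ends, 22 mm thick, and a knurled handle (16 mm thick) to grip at the centre; a green ring, 14 mm wide, beside the shorter end. Either way round is right. Point: its centre, 11 mm above its underside; y axis along the gauge.
- gauge_red_mid (a point): Red-ringed steel plug gauge, 97 mm long, 0.14 kg, lying on its side: two smooth ends, 23 mm thick, and a knurled handle (16 mm thick) to grip at the centre; a red ring, 14 mm wide, beside the shorter end. Either way round is right. Point: its centre, 11.5 mm above its underside; y axis along the gauge.
- tray_green: Green tray fixed to the bench, 92 (x) by 140 mm (y), rim 12 mm high. Two 5 mm combs at x = +-19 mm, tooth tips 32 mm high, with V notches for two tubes at y = +37 and -37 mm: a tube lies along x, centred at x = 0, its centre 37 mm above the bench; let go just above, it settles. Fingers fit beside it between the combs (33 mm). Origin: centre of underside, z up.
- tray_red: Red tray fixed to the bench, 92 (x) by 140 mm (y), rim 12 mm high. Two 5 mm combs at x = +-19 mm, tooth tips 32 mm high, with V notches for two tubes at y = +37 and -37 mm: a tube lies along x, centred at x = 0, its centre 37 mm above the bench; let go just above, it settles. Fingers fit beside it between the combs (33 mm). Origin: centre of underside, z up.
- clip_green: Green holder fixed to the bench, base 126 (x) by 58 mm (y); upward spring clips, 12 mm wide, at x = +-38 mm. A gauge lies along x, an end in each clip: pressed straight down (5 to 10 N) it snaps past the throat (51 mm high, lips 60) to its seat, centre at x = y = 0, 44 mm high; at 58 it only lies on the lips. Fingers fit between the clips. Origin: centre of underside, z up.
- clip_red: Red holder fixed to the bench, base 126 (x) by 58 mm (y); upward spring clips, 12 mm wide, at x = +-38 mm. A gauge lies along x, an end in each clip: pressed straight down (5 to 10 N) it snaps past the throat (51 mm high, lips 60) to its seat, centre at x = y = 0, 44 mm high; at 58 it only lies on the lips. Fingers fit between the clips. Origin: centre of underside, z up.
- tally: Bystander: chrome hand tally counter with a finger ring, 27 x 67 x 55 mm, standing on the bench behind the work. Origin: centre of its underside.

How it is judged (in metres and radians):
At the end, for the whole second after the job is handed in: Plain tubes in the green tray, banded tube in the red (12 mm along, 8 across, 6 in height, 0.25 rad); green-ring gauge in the green clips, red-ring gauge in the red (12 mm along, 6 across, 5 in height, 0.15 rad); all five still (x of tube_plain_a_mid in the frame of tray_green between -0.012 and 0.012 m and z of tube_plain_a_mid in the frame of tray_green between 0.031 and 0.043 m and angle between the y axis of each of tube_plain_a_mid, tube_plain_b_mid and the x axis of tray_green, either way round below 0.25 rad and (y of tube_plain_a_mid in the frame of tray_green between 0.029 and 0.045 m or y of tube_plain_a_mid in the frame of tray_green between -0.045 and -0.029 m) and x of tube_plain_b_mid in the frame of tray_green between -0.012 and 0.012 m and z of tube_plain_b_mid in the frame of tray_green between 0.031 and 0.043 m and (y of tube_plain_b_mid in the frame of tray_green between 0.029 and 0.045 m or y of tube_plain_b_mid in the frame of tray_green between -0.045 and -0.029 m) and x of tube_marked_mid in the frame of tray_red between -0.012 and 0.012 m and z of tube_marked_mid in the frame of tray_red between 0.031 and 0.043 m and angle between the y axis of tube_marked_mid and the x axis of tray_red, either way round below 0.25 rad and (y of tube_marked_mid in the frame of tray_red between 0.029 and 0.045 m or y of tube_marked_mid in the frame of tray_red between -0.045 and -0.029 m) and x of gauge_green_mid in the frame of clip_green between -0.012 and 0.012 m and y of gauge_green_mid in the frame of clip_green between -0.006 and 0.006 m and z of gauge_green_mid in the frame of clip_green between 0.0385 and 0.0485 m and angle between the y axis of gauge_green_mid and the x axis of clip_green, either way round below 0.15 rad and x of gauge_red_mid in the frame of clip_red between -0.012 and 0.012 m and y of gauge_red_mid in the frame of clip_red between -0.006 and 0.006 m and z of gauge_red_mid in the frame of clip_red between 0.0385 and 0.0485 m and angle between the y axis of gauge_red_mid and the x axis of clip_red, either way round below 0.15 rad and linear speed of each of gauge_green, gauge_red, tube_plain_a, tube_plain_b, tube_marked below 0.02 m/s); the robot touches nothing.
It fails at once if the tally counter is moved more than 20 mm or tipped over (distance of tally from where it was at the start of the episode above 0.02 m or angle between tally's own z axis and vertical above 0.5 rad).
It also fails if it takes over 115 s, if anything falls off the work surface, if the arm or the gripper's body presses on something with over 40 N, if the wrist force passes 120 N, or if a joint passes its speed limit or range.

## Working session

There is one attempt and no reset: what is moved stays moved. The work goes in short steps, Python scripts to look and compute and a tool call to move; the robot and the scene stay as the last step left them, time stands still between calls to the robot, and variables do not carry over. Pictures are saved under pics/ and viewed, and the job is handed in when it is done.

Besides the shell and the picture viewer there is one more tool, called after "Emit:" as a command line: name --argument value ..., lists and objects as JSON in quotes. jog_arm: Moves the arm, as the interface text tells. Its arguments: {"type":"object","properties":{"steps":{"type":"array","items":{"type":"object","properties":{"fingers":{"type":"number"},"delta_pos":{"type":"array","items":{"type":"number"}},"turn":{"type":"number"}}}}},"required":["steps"]}

```bash
mkdir -p pics; ls; python3 - <<'E'
from rig import *
import cv2
s=read_state();print({k:s[k] for k in('time_s','position','tcp_rot','force','opening')})
for c in('top','side'):
    im=capture(c);cv2.imwrite(f'pics/{c}0.png',im[:,:,::-1]);print(c,camera_info(c))
    for t in('tube_plain_a_mid','tube_marked_mid','gauge_green_mid','gauge_red_mid','tray_green','tray_red','clip_green','clip_red','tally'):
        print(t,[( [round(float(v),3) for v in d['position']],round(d['confidence'],2)) for d in tip_of(t,c)])
print(read_state()['time_s'])
E
```

```text
pics
{'time_s': 0.0, 'position': array([ 0.1526835 , -0.60533885,  0.23856678]), 'tcp_rot': array([[ 2.44374977e-01, -1.91358784e-04,  9.69680790e-01],
       [-9.69678372e-01,  2.19379796e-03,  2.44374800e-01],
       [-2.17404701e-03, -9.99997575e-01,  3.50552853e-04]]), 'force': array([ 0.17526855, -0.20735631, -0.1583034 ]), 'opening': 1.0020361737362349}
top {'fov_y': 45.33861548257465, 'cx': 254.58349097984492, 'cy': 184.72480890667921, 'view': array([[ 0.02971225, -0.99935109,  0.02036106, -0.19498055],
       [-0.99500327, -0.03151321, -0.09473859,  0.5380398 ],
       [ 0.09531876, -0.01744443, -0.99529394,  1.04158916],
       [ 0.        ,  0.        ,  0.        ,  1.        ]])}
tube_plain_a_mid [([0.459, 0.02, 0.015], 0.67)]
tube_marked_mid [([0.349, -0.322, 0.014], 0.62)]
gauge_green_mid [([0.447, -0.105, 0.013], 0.89)]
gauge_red_mid [([0.404, -0.211, 0.011], 0.55)]
tray_green [([0.457, -0.427, 0.001], 0.87)]
tray_red [([0.627, -0.134, 0.0], 0.97)]
clip_green [([0.582, -0.274, -0.006], 0.71)]
clip_red []
tally [([0.749, -0.07, -0.002], 0.53), ([0.626, -0.135, 0.001], 0
[... 274 characters left out ...]
  [ 1.58333814e-01, -8.81696667e-01, -4.44456286e-01,
         8.31985304e-01],
       [ 0.00000000e+00,  0.00000000e+00,  0.00000000e+00,
         1.00000000e+00]])}
tube_plain_a_mid [([0.456, 0.019, 0.015], 0.52)]
tube_marked_mid [([0.35, -0.317, 0.013], 0.59)]
gauge_green_mid [([0.449, -0.108, 0.01], 0.79)]
gauge_red_mid [([0.526, 0.097, 0.011], 0.72), ([0.406, -0.213, 0.012], 0.69)]
tray_green [([0.458, -0.428, 0.001], 0.89)]
tray_red [([0.405, -0.213, 0.013], 0.59), ([0.624, -0.129, 0.002], 0.57)]
clip_green [([0.581, -0.274, -0.003], 0.97)]
clip_red [([0.449, -0.107, 0.01], 0.65), ([0.682, 0.06, -0.001], 0.62), ([0.748, -0.072, -0.003], 0.53)]
tally [([0.75, -0.071, -0.003], 0.67)]
1.0
```

```bash
python3 - <<'E'
import cv2
for c in('top','side'):
    im=cv2.imread(f'pics/{c}0.png');cv2.imwrite(f'pics/{c}0b.png',cv2.resize(im,(800,600),interpolation=cv2.INTER_CUBIC))
E
```

```text
(no output)
```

View pics/top0b.png

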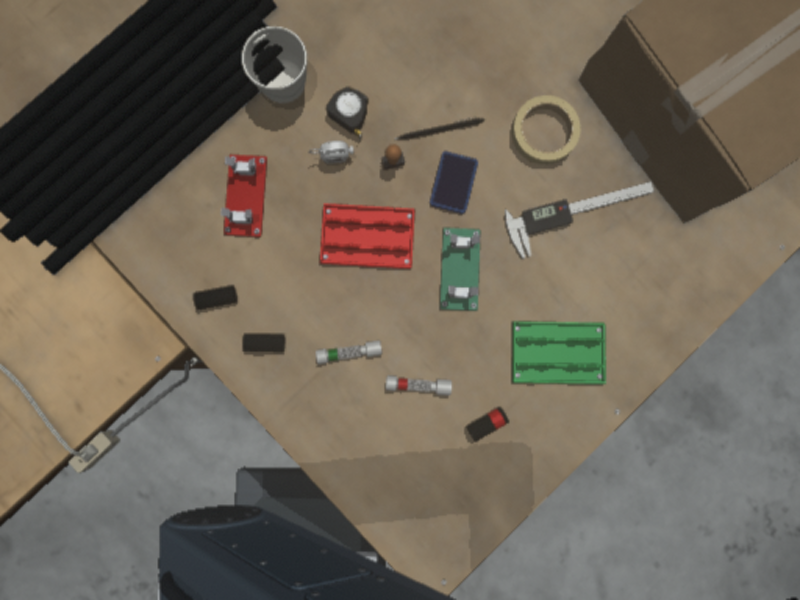

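View pics/side0b.png

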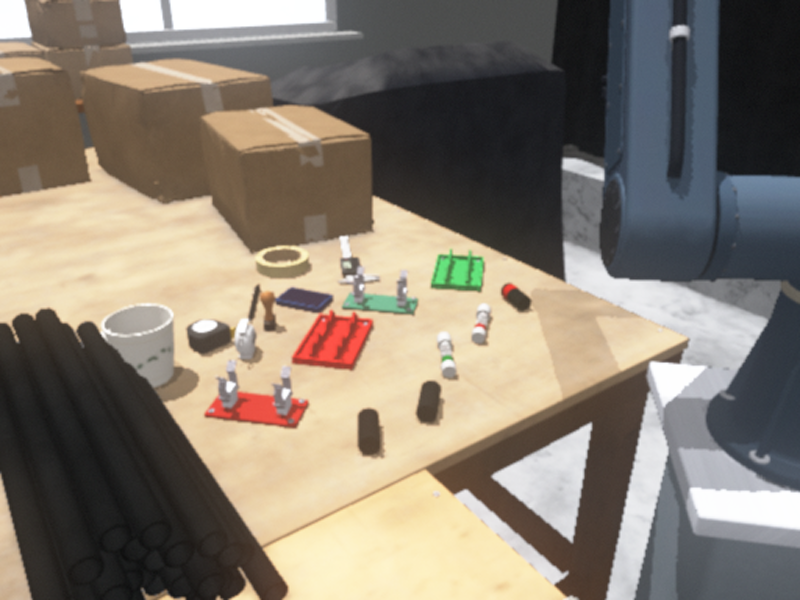

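Top view: the green tray is at (558,352) and the red tray at (367,237). The green clip is at (460,268) and the red clip at (245,195). The plain tubes are at (215,298) and (264,343), and the banded tube is at (487,424). The gauges are at (349,353) for green and (419,386) for red, and the tally is at (333,151). This agrees with the networks. Next I'll fit the poses precisely.

```bash
cat > h.py <<'E'
from rig import *
import cv2, numpy as np
from scipy.optimize import minimize
def proj(P,c):
    i=camera_info(c);f=192/np.tan(np.radians(i['fov_y']/2));V=i['view']
    q=P@V[:3,:3].T+V[:3,3];return q[:,:2]/q[:,2:]*f+[i['cx'],i['cy']]
def box(a,b,h,z0=0):
    return np.array([[x,y,z] for x in(-a/2,a/2) for y in(-b/2,b/2) for z in(z0,z0+h)])
def cyl(L,D):  # along x
    t=np.linspace(0,2*np.pi,24)
    return np.array([[x,D/2*np.cos(k),D/2+D/2*np.sin(k)] for x in(-L/2,L/2) for k in t])
def sil(M,p,c,S=4):
    R=np.array([[np.cos(p[2]),-np.sin(p[2]),0],[np.sin(p[2]),np.cos(p[2]),0],[0,0,1]])
    u=proj(M@R.T+[p[0],p[1],0],c)
    im=np.zeros((384*S,512*S),np.uint8)
    cv2.fillConvexPoly(im,cv2.convexHull(np.round((u+.5)*S).astype(np.int32)),255)
    return cv2.resize(im,(512,384),interpolation=cv2.INTER_AREA)/255.
def fit(M,masks,p0):
    def cost(p):
        q=np.array([p[0]/100,p[1]/100,p[2]/10]);e=0
        for c,m in masks.items():
            s=sil(M,q,c);e+=1-np.minimum(s,m).sum()/np.maximum(s,m).sum()
        return e
    x0=[p0[0]*100,p0[1]*100,p0[2]*10]
    best=min((minimize(cost,np.array(x0)+[0,0,d],method='Nelder-Mead',options=dict(initial_simplex=np.array(x0)+[0,0,d]+np.array([[0,0,0],[.6,0,0],[0,.6,0],[0,0,1.5]]),xatol=.01,fatol=1e-4)) for d in(-1.5,0,1.5)),key=lambda r:r.fun)
    return best.x/[100,100,10],best.fun/len(masks)
E
python3 - <<'E'
from h import *
T=cyl(.059,.0272)
things={'tube_plain_a_mid':[(T,.458,.02,1.57),(T,.526,.097,1.5)],'tube_marked_mid':[(T,.35,-.32,2.1)],
'gauge_green_mid':[(cyl(.097,.022),.448,-.106,1.6)],'gauge_red_mid':[(cyl(.097,.023),.405,-.212,1.5)],
'tray_green':[(box(.092,.140,.012),.457,-.427,0)],'tray_red':[(box(.092,.140,.012),.626,-.132,0)],
'clip_green':[(box(.126,.058,.006),.581,-.274,0)],'clip_red':[(box(.126,.058,.006),.682,.06,0)]}
for c in('top','side'): capture(c)
out={}
for t,L in things.items():
    M={}
    for c in('top','side'):
        M[c]=[(d['mask'],d['confidence']) for d in trace(t,c)]
    for (mod,x,y,a) in L:
        for cams in (('top',),('side',),('top','side')):
            mm={}
            for c in cams:
                s=sil(mod,(x,y,a),c)
                b=max(M[c],key=lambda m:(np.minimum(s,m[0]).sum()/np.maximum(s,m[0]).sum()),default=None)
                if b is not None and np.minimum(s,b[0]).sum()/np.maximum(s,b[0]).sum()>.15:mm[c]=b[0].astype(float)
            if not mm: print(t,cams,'none');continue
            p,f=fit(mod,mm,(x,y,a));print(t,list(mm),np.round(p[:2]*1000,1),round(np.degrees(p[2]),1),round(f,2))
print(read_state()['time_s'])
E
```

```text
tube_plain_a_mid ['top'] [460.   20.7] 91.9 0.03
tube_plain_a_mid ['side'] [459.9  18.5] 91.1 0.06
tube_plain_a_mid ['top', 'side'] [459.9  20.2] 91.6 0.05
tube_plain_a_mid ('top',) none
tube_plain_a_mid ('side',) none
tube_plain_a_mid ('top', 'side') none
tube_marked_mid ['top'] [ 349.1 -316.7] 120.3 0.07
tube_marked_mid ['side'] [ 348.2 -316.5] 121.6 0.06
tube_marked_mid ['top', 'side'] [ 348.4 -316.3] 121.0 0.07
gauge_green_mid ['top'] [ 449.2 -107.3] 101.0 0.2
gauge_green_mid ['side'] [ 449.8 -111.9] 100.8 0.13
gauge_green_mid ['top', 'side'] [ 449.6 -109.1] 100.3 0.19
gauge_red_mid ['top'] [ 403.3 -212.6] 87.3 0.14
gauge_red_mid ['side'] [ 403.4 -214.2] 87.7 0.13
gauge_red_mid ['top', 'side'] [ 403.4 -213. ] 87.2 0.14
tray_green ['top'] [ 458.8 -423.8] 1.6 0.05
tray_green ['side'] [ 457.7 -426.7] 1.2 0.08
tray_green ['top', 'side'] [ 458.7 -424.5] 1.6 0.07
tray_red ['top'] [ 626.3 -128.8] -1.0 0.04
tray_red ['side'] [ 626.6 -129.3] -2.1 0.04
tray_red ['top', 'side'] [ 626.4 -128.6] -1.5 0.04
clip_green ['top'] [ 581.1 -270.6] -0.5 0.04
clip_green ['side'] [ 581.3 -274.7] -1.7 0.31
clip_green ['top', 'side'] [ 580.8 -271.5] 0.2 0.18
clip_red ['top'] [683.9  61.4] -1.7 0.05
clip_red ['side'] [684.3  59.1] -1.4 0.25
clip_red ['top', 'side'] [684.2  60.8] -1.3 0.16
1.9
```

```bash
python3 - <<'E'
from h import *
T=cyl(.059,.0272)
ims={c:cv2.imread(f'pics/{c}0.png') for c in('top','side')}
for (x,y,a) in((.526,.097,1.5),(.46,.02,1.6)):
    mm={}
    for c,im in ims.items():
        u=proj(np.array([[x,y,.0136]]),c)[0]
        d=(im.max(2)<62).astype(np.uint8)
        n,l=cv2.connectedComponents(d);k=l[int(u[1]),int(u[0])]
        m=(l==k).astype(float);print(c,u,k,m.sum());mm[c]=m
    for cc in(('top',),('side',),('top','side')):
        p,f=fit(T,{c:mm[c] for c in cc},(x,y,a));print(cc,np.round(p[:2]*1000,1),round(np.degrees(p[2]),1),round(f,2))
E
```

```text
top [136.72189762 189.13283049] 25 292.0
side [235.14303068 276.14454621] 0 152827.0
('top',) [524.   94.8] 102.7 0.1
('side',) [466.3 307.7] -12.8 0.99
('top', 'side') [523.7  95.6] 103.4 0.55
top [168.3470583 218.3658538] 26 284.0
side [274.03450796 256.77171306] 0 152827.0
('top',) [458.3  20.1] 92.4 0.11
('side',) [175.1 244.7] 296.8 0.99
('top', 'side') [458.3  20.1] 92.3 0.55
```

Emit:
jog_arm --steps '[{"delta_pos": [196,289,-120],"turn": -73.6,"fingers": 60},{"delta_pos": [196,289,-120],"turn": -73.6,"fingers": 60},{"delta_pos": [196,289,-120],"turn": -73.6,"fingers": 60},{"delta_pos": [196,289,-120],"turn": -73.6,"fingers": 60},{"delta_pos": [196,289,-120],"turn": -73.6,"fingers": 60},{"delta_pos": [196,289,-120],"turn": -73.6,"fingers": 60},{"delta_pos": [196,289,-120],"turn": -73.6,"fingers": 60},{"delta_pos": [196,289,-120],"turn": -73.6,"fingers": 60},{"delta_pos": [196,289,-120],"turn": -73.6,"fingers": 60},{"delta_pos": [196,289,-120],"turn": -73.6,"fingers": 60},{"delta_pos": [196,289,-120],"turn": -73.6,"fingers": 60},{"delta_pos": [196,289,-120],"turn": -73.6,"fingers": 60},{"delta_pos": [196,289,-120],"turn": -73.6,"fingers": 60},{"delta_pos": [196,289,-120],"turn": -73.6,"fingers": 60},{"delta_pos": [196,289,-120],"turn": -73.6,"fingers": 60}]'

```text
time_s: 3.15
position: [0.3486, -0.3178, 0.1198]
tcp_rot: [[-0.861, 0.0, 0.508], [-0.508, -0.001, -0.861], [-0.0, -1.0, 0.001]]
force: [-0.3, 0.2, 0.6]
opening: 0.6
```

Emit:
jog_arm --steps '[{"delta_pos": [0,0,-40],"turn": 0,"fingers": 60},{"delta_pos": [0,0,-80],"turn": 0,"fingers": 60},{"delta_pos": [0,0,-100],"turn": 0,"fingers": 60},{"delta_pos": [0,0,-100],"turn": 0,"fingers": 60},{"delta_pos": [0,0,-100],"turn": 0,"fingers": 20},{"delta_pos": [0,0,-100],"turn": 0,"fingers": 20},{"delta_pos": [0,0,-100],"turn": 0,"fingers": 20},{"delta_pos": [0,0,-100],"turn": 0,"fingers": 20},{"delta_pos": [0,0,-100],"turn": 0,"fingers": 20},{"delta_pos": [0,0,-100],"turn": 0,"fingers": 20}]'

```text
time_s: 3.98
position: [0.3488, -0.3173, 0.0198]
tcp_rot: [[-0.861, 0.0, 0.508], [-0.508, -0.001, -0.861], [0.0, -1.0, 0.001]]
force: [-1.5, -0.7, 0.6]
opening: 0.302
```

Emit:
jog_arm --steps '[{"delta_pos": [0,0,40],"turn": 0,"fingers": 20},{"delta_pos": [0,0,90],"turn": 0,"fingers": 20},{"delta_pos": [40,20,100],"turn": 7,"fingers": 20},{"delta_pos": [277,151,100],"turn": 58.2,"fingers": 20},{"delta_pos": [277,151,100],"turn": 58.2,"fingers": 20},{"delta_pos": [277,151,100],"turn": 58.2,"fingers": 20},{"delta_pos": [277,151,100],"turn": 58.2,"fingers": 20},{"delta_pos": [277,151,100],"turn": 58.2,"fingers": 20},{"delta_pos": [277,151,100],"turn": 58.2,"fingers": 20},{"delta_pos": [277,151,100],"turn": 58.2,"fingers": 20},{"delta_pos": [277,151,100],"turn": 58.2,"fingers": 20},{"delta_pos": [277,151,100],"turn": 58.2,"fingers": 20},{"delta_pos": [277,151,100],"turn": 58.2,"fingers": 20},{"delta_pos": [277,151,100],"turn": 58.2,"fingers": 20}]'

```text
time_s: 5.15
position: [0.6241, -0.1665, 0.1192]
tcp_rot: [[-0.024, -0.002, 1.0], [-1.0, 0.001, -0.024], [-0.001, -1.0, -0.002]]
force: [-0.1, -0.0, -0.4]
opening: 0.305
```

```bash
python3 - <<'E'
from h import *
for c in('top','side'):
    im=capture(c)[:,:,::-1]
    u=proj(np.array([[.626,-.15,.06]]),c)[0].astype(int);r=im[max(0,u[1]-60):u[1]+60,max(0,u[0]-80):u[0]+80]
    cv2.imwrite(f'pics/{c}1.png',cv2.resize(r,(800,600),interpolation=cv2.INTER_CUBIC))
E
```

```text
(no output)
```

View pics/side1.png

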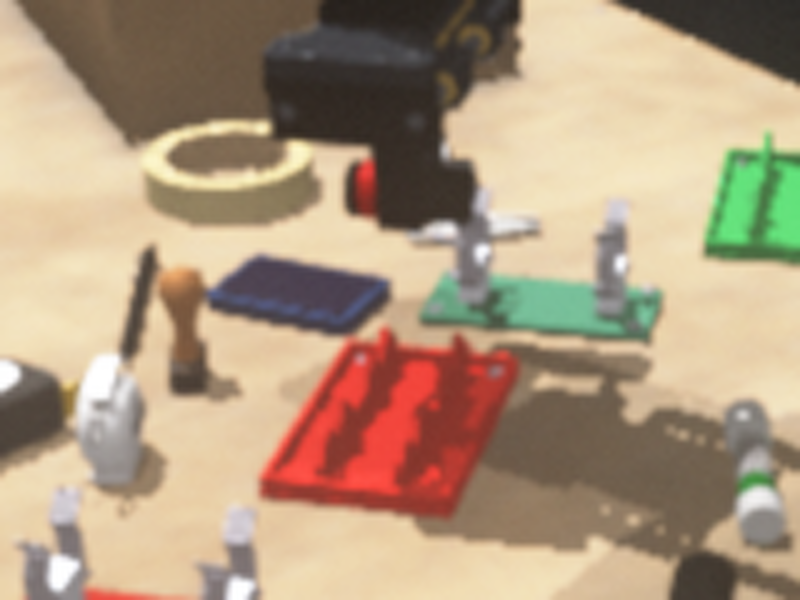

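The side view shows the banded tube held at about (390,190), over the red tray's far notch. Lowering and releasing.

Emit:
jog_arm --steps '[{"delta_pos": [0,0,-40],"turn": 0,"fingers": 20},{"delta_pos": [0,0,-65],"turn": 0,"fingers": 20},{"delta_pos": [0,0,-75],"turn": 0,"fingers": 20},{"delta_pos": [0,0,-75],"turn": 0,"fingers": 20},{"delta_pos": [0,0,-75],"turn": 0,"fingers": 20},{"delta_pos": [0,0,-75],"turn": 0,"fingers": 48},{"delta_pos": [0,0,-75],"turn": 0,"fingers": 48},{"delta_pos": [0,0,-75],"turn": 0,"fingers": 48},{"delta_pos": [0,0,-75],"turn": 0,"fingers": 48},{"delta_pos": [0,0,-40],"turn": 0,"fingers": 48},{"delta_pos": [0,0,0],"turn": 0,"fingers": 48},{"delta_pos": [0,0,0],"turn": 0,"fingers": 48}]'

```text
time_s: 6.25
position: [0.6305, -0.1679, 0.127]
tcp_rot: [[-0.022, 0.013, 1.0], [-1.0, -0.006, -0.022], [0.006, -1.0, 0.013]]
force: [1.0, -0.8, 1.4]
opening: 0.482
```

Emit:
jog_arm --steps '[{"delta_pos": [-100.5,261.3,0],"turn": 103.8,"fingers": 60},{"delta_pos": [-100.5,261.3,0],"turn": 103.8,"fingers": 60},{"delta_pos": [-100.5,261.3,0],"turn": 103.8,"fingers": 60},{"delta_pos": [-100.5,261.3,0],"turn": 103.8,"fingers": 60},{"delta_pos": [-100.5,261.3,0],"turn": 103.8,"fingers": 60},{"delta_pos": [-100.5,261.3,0],"turn": 103.8,"fingers": 60},{"delta_pos": [-100.5,261.3,0],"turn": 103.8,"fingers": 60},{"delta_pos": [-100.5,261.3,0],"turn": 103.8,"fingers": 60},{"delta_pos": [-100.5,261.3,0],"turn": 103.8,"fingers": 60},{"delta_pos": [-100.5,261.3,0],"turn": 103.8,"fingers": 60},{"delta_pos": [-100.5,261.3,0],"turn": 103.8,"fingers": 60},{"delta_pos": [-100.5,261.3,0],"turn": 103.8,"fingers": 60},{"delta_pos": [-100.5,261.3,0],"turn": 103.8,"fingers": 60},{"delta_pos": [-100.5,261.3,0],"turn": 103.8,"fingers": 60},{"delta_pos": [-100.5,261.3,0],"turn": 103.8,"fingers": 60},{"delta_pos": [-100.5,261.3,0],"turn": 103.8,"fingers": 60},{"delta_pos": [-100.5,261.3,0],"turn": 103.8,"fingers": 60},{"delta_pos": [-100.5,261.3,0],"turn": 103.8,"fingers": 60}]'

```text
time_s: 7.75
position: [0.5254, 0.0953, 0.1198]
tcp_rot: [[0.976, 0.001, -0.216], [0.216, -0.0, 0.976], [0.001, -1.0, -0.0]]
force: [-1.2, 0.8, 1.1]
opening: 0.603
```

```bash
python3 - <<'E'
from h import *
for c in('top','side'):
    im=capture(c)[:,:,::-1]
    cv2.imwrite(f'pics/{c}2.png',cv2.resize(im,(800,600),interpolation=cv2.INTER_CUBIC))
T=cyl(.059,.0272)
for c in('top','side'):
  print([(np.round(d['position'],3),round(d['confidence'],2)) for d in tip_of('tube_plain_a_mid',c)])
  print([(np.round(d['position'],3),round(d['confidence'],2)) for d in tip_of('tube_marked_mid',c)])
print(read_state()['position'])
E
```

```text
[(array([0.459, 0.019, 0.012]), 0.89), (array([ 0.456, -0.425,  0.   ]), 0.59)]
[(array([ 0.624, -0.169,  0.034]), 0.52)]
[(array([0.46 , 0.019, 0.016]), 0.71)]
[(array([ 0.625, -0.168,  0.039]), 0.42)]
[0.52523326 0.0952671  0.11954468]
```

View pics/side2.png

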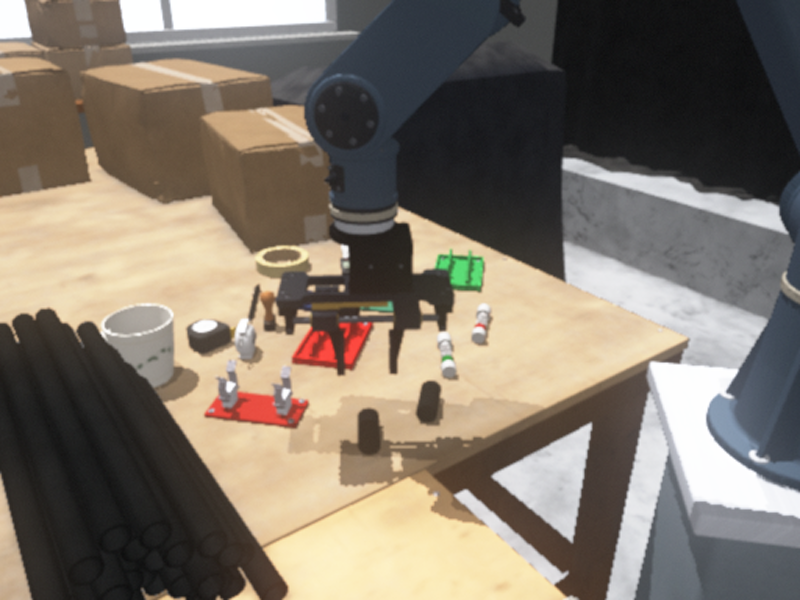

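View pics/top2.png

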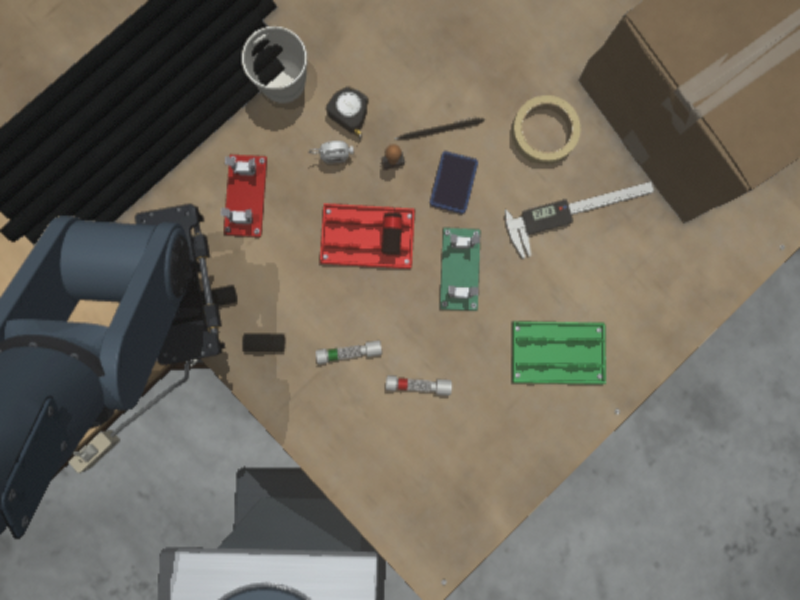

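The banded tube sits in the red tray's notch, at (391,232) in the top view. The gripper is over tube b, so I'll lower it.

Emit:
jog_arm --steps '[{"delta_pos": [0,0,-40],"turn": 0,"fingers": 60},{"delta_pos": [0,0,-80],"turn": 0,"fingers": 60},{"delta_pos": [0,0,-100],"turn": 0,"fingers": 60},{"delta_pos": [0,0,-100],"turn": 0,"fingers": 60},{"delta_pos": [0,0,-100],"turn": 0,"fingers": 20},{"delta_pos": [0,0,-100],"turn": 0,"fingers": 20},{"delta_pos": [0,0,-100],"turn": 0,"fingers": 20},{"delta_pos": [0,0,-100],"turn": 0,"fingers": 20},{"delta_pos": [0,0,-100],"turn": 0,"fingers": 20},{"delta_pos": [0,0,-100],"turn": 0,"fingers": 20},{"delta_pos": [0,0,-60],"turn": 0,"fingers": 20},{"delta_pos": [0,0,0],"turn": 0,"fingers": 20},{"delta_pos": [0,0,0],"turn": 0,"fingers": 20}]'

```text
time_s: 9.13
position: [0.5268, 0.0953, 0.1225]
tcp_rot: [[0.976, 0.004, -0.217], [0.217, -0.0, 0.976], [0.004, -1.0, -0.001]]
force: [1.4, -0.4, -0.1]
opening: 0.303
```

Emit:
jog_arm --steps '[{"delta_pos": [-65.8,-557,0],"turn": -100.9,"fingers": 20},{"delta_pos": [-65.8,-557,0],"turn": -100.9,"fingers": 20},{"delta_pos": [-65.8,-557,0],"turn": -100.9,"fingers": 20},{"delta_pos": [-65.8,-557,0],"turn": -100.9,"fingers": 20},{"delta_pos": [-65.8,-557,0],"turn": -100.9,"fingers": 20},{"delta_pos": [-65.8,-557,0],"turn": -100.9,"fingers": 20},{"delta_pos": [-65.8,-557,0],"turn": -100.9,"fingers": 20},{"delta_pos": [-65.8,-557,0],"turn": -100.9,"fingers": 20},{"delta_pos": [-65.8,-557,0],"turn": -100.9,"fingers": 20},{"delta_pos": [-65.8,-557,0],"turn": -100.9,"fingers": 20},{"delta_pos": [-65.8,-557,0],"turn": -100.9,"fingers": 20},{"delta_pos": [-65.8,-557,0],"turn": -100.9,"fingers": 20},{"delta_pos": [-65.8,-557,0],"turn": -100.9,"fingers": 20},{"delta_pos": [-65.8,-557,0],"turn": -100.9,"fingers": 20},{"delta_pos": [-65.8,-557,0],"turn": -100.9,"fingers": 20},{"delta_pos": [-65.8,-557,0],"turn": -100.9,"fingers": 20},{"delta_pos": [-65.8,-557,0],"turn": -100.9,"fingers": 20},{"delta_pos": [-65.8,-557,0],"turn": -100.9,"fingers": 20},{"delta_pos": [-65.8,-557,0],"turn": -100.9,"fingers": 20}]'

```text
time_s: 10.72
position: [0.4597, -0.4598, 0.1195]
tcp_rot: [[0.031, -0.001, 1.0], [-1.0, 0.001, 0.031], [-0.001, -1.0, -0.001]]
force: [0.3, -0.0, 0.6]
opening: 0.305
```

Emit:
jog_arm --steps '[{"delta_pos": [0,0,-40],"turn": 0,"fingers": 20},{"delta_pos": [0,0,-65],"turn": 0,"fingers": 20},{"delta_pos": [0,0,-75],"turn": 0,"fingers": 20},{"delta_pos": [0,0,-75],"turn": 0,"fingers": 20},{"delta_pos": [0,0,-75],"turn": 0,"fingers": 20},{"delta_pos": [0,0,-75],"turn": 0,"fingers": 48},{"delta_pos": [0,0,-75],"turn": 0,"fingers": 48},{"delta_pos": [0,0,-75],"turn": 0,"fingers": 48},{"delta_pos": [0,0,-75],"turn": 0,"fingers": 48},{"delta_pos": [0,0,-40],"turn": 0,"fingers": 48},{"delta_pos": [0,0,0],"turn": 0,"fingers": 48},{"delta_pos": [0,0,0],"turn": 0,"fingers": 48}]'

```text
time_s: 11.72
position: [0.4625, -0.4657, 0.127]
tcp_rot: [[0.029, 0.008, 1.0], [-1.0, -0.011, 0.029], [0.012, -1.0, 0.008]]
force: [1.2, -0.8, 1.5]
opening: 0.477
```

Emit:
jog_arm --steps '[{"delta_pos": [0,481.7,0],"turn": 90.2,"fingers": 60},{"delta_pos": [0,481.7,0],"turn": 90.2,"fingers": 60},{"delta_pos": [0,481.7,0],"turn": 90.2,"fingers": 60},{"delta_pos": [0,481.7,0],"turn": 90.2,"fingers": 60},{"delta_pos": [0,481.7,0],"turn": 90.2,"fingers": 60},{"delta_pos": [0,481.7,0],"turn": 90.2,"fingers": 60},{"delta_pos": [0,481.7,0],"turn": 90.2,"fingers": 60},{"delta_pos": [0,481.7,0],"turn": 90.2,"fingers": 60},{"delta_pos": [0,481.7,0],"turn": 90.2,"fingers": 60},{"delta_pos": [0,481.7,0],"turn": 90.2,"fingers": 60},{"delta_pos": [0,481.7,0],"turn": 90.2,"fingers": 60},{"delta_pos": [0,481.7,0],"turn": 90.2,"fingers": 60},{"delta_pos": [0,481.7,0],"turn": 90.2,"fingers": 60},{"delta_pos": [0,481.7,0],"turn": 90.2,"fingers": 60},{"delta_pos": [0,481.7,0],"turn": 90.2,"fingers": 60},{"delta_pos": [0,481.7,0],"turn": 90.2,"fingers": 60},{"delta_pos": [0,481.7,0],"turn": 90.2,"fingers": 60}]'

```text
time_s: 13.13
position: [0.4598, 0.0191, 0.1197]
tcp_rot: [[1.0, 0.001, -0.029], [0.029, -0.0, 1.0], [0.001, -1.0, -0.0]]
force: [0.1, 0.1, -0.1]
opening: 0.599
```

Emit:
jog_arm --steps '[{"delta_pos": [0,0,-40],"turn": 0,"fingers": 60},{"delta_pos": [0,0,-80],"turn": 0,"fingers": 60},{"delta_pos": [0,0,-100],"turn": 0,"fingers": 60},{"delta_pos": [0,0,-100],"turn": 0,"fingers": 60},{"delta_pos": [0,0,-100],"turn": 0,"fingers": 20},{"delta_pos": [0,0,-100],"turn": 0,"fingers": 20},{"delta_pos": [0,0,-100],"turn": 0,"fingers": 20},{"delta_pos": [0,0,-100],"turn": 0,"fingers": 20},{"delta_pos": [0,0,-100],"turn": 0,"fingers": 20},{"delta_pos": [0,0,-100],"turn": 0,"fingers": 20},{"delta_pos": [0,0,-60],"turn": 0,"fingers": 20},{"delta_pos": [0,0,0],"turn": 0,"fingers": 20},{"delta_pos": [0,0,0],"turn": 0,"fingers": 20}]'

```text
time_s: 14.22
position: [0.4604, 0.0199, 0.1219]
tcp_rot: [[0.999, 0.002, -0.032], [0.032, -0.0, 0.999], [0.002, -1.0, -0.001]]
force: [0.9, -0.6, 0.3]
opening: 0.306
```

```bash
python3 - <<'E'
from h import *
for c in('top','side'):
    im=capture(c)[:,:,::-1]
    u=proj(np.array([[.459,-.424,.04]]),c)[0].astype(int);r=im[max(0,u[1]-45):u[1]+45,max(0,u[0]-60):u[0]+60]
    cv2.imwrite(f'pics/{c}3.png',cv2.resize(r,(800,600),interpolation=cv2.INTER_CUBIC))
print(tip_of('tube_plain_b_mid','top'))
E
```

```text
[{'position': [0.4587, -0.4582, 0.0351], 'confidence': 0.87}]
```

View pics/top3.png

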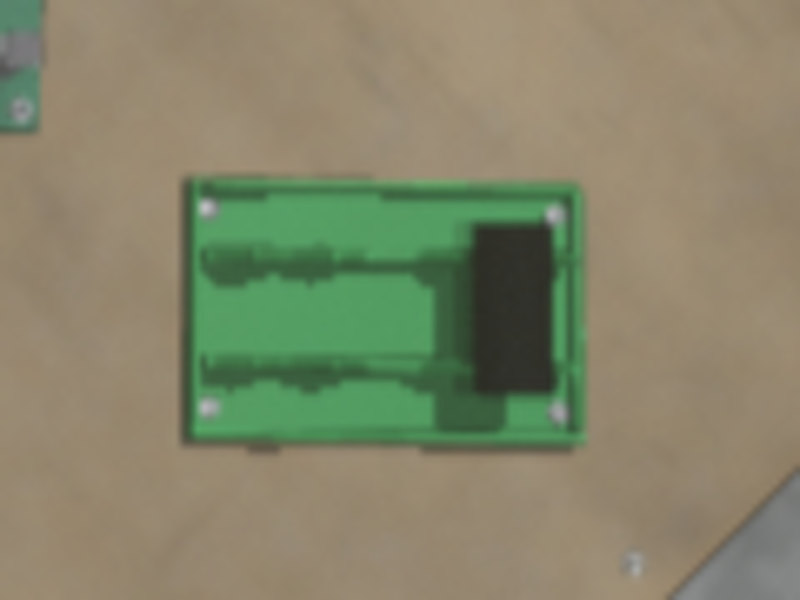

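Tube b lies square in the right notch, at about (512,308) in the crop. Now tube a goes to the other notch.

Emit:
jog_arm --steps '[{"delta_pos": [-2,-407.5,0],"turn": -90.2,"fingers": 20},{"delta_pos": [-2,-407.5,0],"turn": -90.2,"fingers": 20},{"delta_pos": [-2,-407.5,0],"turn": -90.2,"fingers": 20},{"delta_pos": [-2,-407.5,0],"turn": -90.2,"fingers": 20},{"delta_pos": [-2,-407.5,0],"turn": -90.2,"fingers": 20},{"delta_pos": [-2,-407.5,0],"turn": -90.2,"fingers": 20},{"delta_pos": [-2,-407.5,0],"turn": -90.2,"fingers": 20},{"delta_pos": [-2,-407.5,0],"turn": -90.2,"fingers": 20},{"delta_pos": [-2,-407.5,0],"turn": -90.2,"fingers": 20},{"delta_pos": [-2,-407.5,0],"turn": -90.2,"fingers": 20},{"delta_pos": [-2,-407.5,0],"turn": -90.2,"fingers": 20},{"delta_pos": [-2,-407.5,0],"turn": -90.2,"fingers": 20},{"delta_pos": [-2,-407.5,0],"turn": -90.2,"fingers": 20},{"delta_pos": [-2,-407.5,0],"turn": -90.2,"fingers": 20},{"delta_pos": [-2,-407.5,0],"turn": -90.2,"fingers": 20},{"delta_pos": [-2,-407.5,0],"turn": -90.2,"fingers": 20},{"delta_pos": [-2,-407.5,0],"turn": -90.2,"fingers": 20}]'

```text
time_s: 15.78
position: [0.4573, -0.387, 0.1189]
tcp_rot: [[0.03, -0.001, 1.0], [-1.0, 0.001, 0.03], [-0.001, -1.0, -0.001]]
force: [0.4, -0.1, -0.1]
opening: 0.301
```

Emit:
jog_arm --steps '[{"delta_pos": [0,0,-40],"turn": 0,"fingers": 20},{"delta_pos": [0,0,-65],"turn": 0,"fingers": 20},{"delta_pos": [0,0,-75],"turn": 0,"fingers": 20},{"delta_pos": [0,0,-75],"turn": 0,"fingers": 20},{"delta_pos": [0,0,-75],"turn": 0,"fingers": 20},{"delta_pos": [0,0,-75],"turn": 0,"fingers": 48},{"delta_pos": [0,0,-75],"turn": 0,"fingers": 48},{"delta_pos": [0,0,-75],"turn": 0,"fingers": 48},{"delta_pos": [0,0,-75],"turn": 0,"fingers": 48},{"delta_pos": [0,0,-40],"turn": 0,"fingers": 48},{"delta_pos": [0,0,0],"turn": 0,"fingers": 48},{"delta_pos": [0,0,0],"turn": 0,"fingers": 48}]'

```text
time_s: 16.78
position: [0.4606, -0.3911, 0.1262]
tcp_rot: [[0.029, 0.008, 1.0], [-1.0, -0.01, 0.029], [0.01, -1.0, 0.008]]
force: [0.5, -0.9, 0.4]
opening: 0.478
```

Emit:
jog_arm --steps '[{"delta_pos": [-54.3,174.5,0],"turn": 85.6,"fingers": 48},{"delta_pos": [-54.3,174.5,0],"turn": 85.6,"fingers": 48},{"delta_pos": [-54.3,174.5,0],"turn": 85.6,"fingers": 48},{"delta_pos": [-54.3,174.5,0],"turn": 85.6,"fingers": 48},{"delta_pos": [-54.3,174.5,0],"turn": 85.6,"fingers": 48},{"delta_pos": [-54.3,174.5,0],"turn": 85.6,"fingers": 48},{"delta_pos": [-54.3,174.5,0],"turn": 85.6,"fingers": 48},{"delta_pos": [-54.3,174.5,0],"turn": 85.6,"fingers": 48},{"delta_pos": [-54.3,174.5,0],"turn": 85.6,"fingers": 48},{"delta_pos": [-54.3,174.5,0],"turn": 85.6,"fingers": 48},{"delta_pos": [-54.3,174.5,0],"turn": 85.6,"fingers": 48},{"delta_pos": [-54.3,174.5,0],"turn": 85.6,"fingers": 48},{"delta_pos": [-54.3,174.5,0],"turn": 85.6,"fingers": 48},{"delta_pos": [-54.3,174.5,0],"turn": 85.6,"fingers": 48},{"delta_pos": [-54.3,174.5,0],"turn": 85.6,"fingers": 48}]'

```text
time_s: 18.03
position: [0.4033, -0.2131, 0.1198]
tcp_rot: [[0.999, 0.001, 0.051], [-0.051, -0.0, 0.999], [0.001, -1.0, -0.0]]
force: [0.3, 0.1, -0.4]
opening: 0.479
```

Emit:
jog_arm --steps '[{"delta_pos": [0,0,-40],"turn": 0,"fingers": 48},{"delta_pos": [0,0,-80],"turn": 0,"fingers": 48},{"delta_pos": [0,0,-100],"turn": 0,"fingers": 48},{"delta_pos": [0,0,-100],"turn": 0,"fingers": 48},{"delta_pos": [0,0,-100],"turn": 0,"fingers": 5},{"delta_pos": [0,0,-100],"turn": 0,"fingers": 5},{"delta_pos": [0,0,-100],"turn": 0,"fingers": 5},{"delta_pos": [0,0,-100],"turn": 0,"fingers": 5},{"delta_pos": [0,0,-100],"turn": 0,"fingers": 5},{"delta_pos": [0,0,-100],"turn": 0,"fingers": 5},{"delta_pos": [0,0,-100],"turn": 0,"fingers": 5}]'

```text
time_s: 18.95
position: [0.4033, -0.2132, 0.0198]
tcp_rot: [[0.999, 0.0, 0.048], [-0.048, -0.0, 0.999], [0.0, -1.0, -0.0]]
force: [-0.1, -0.2, 0.6]
opening: 0.178
```

```bash
python3 - <<'E'
from h import *
for c in('top','side'):
    im=capture(c)[:,:,::-1]
    u=proj(np.array([[.403,-.213,.02]]),c)[0].astype(int);r=im[max(0,u[1]-60):u[1]+60,max(0,u[0]-80):u[0]+80]
    cv2.imwrite(f'pics/{c}4.png',cv2.resize(r,(800,600),interpolation=cv2.INTER_CUBIC))
E
```

```text
(no output)
```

View pics/side4.png

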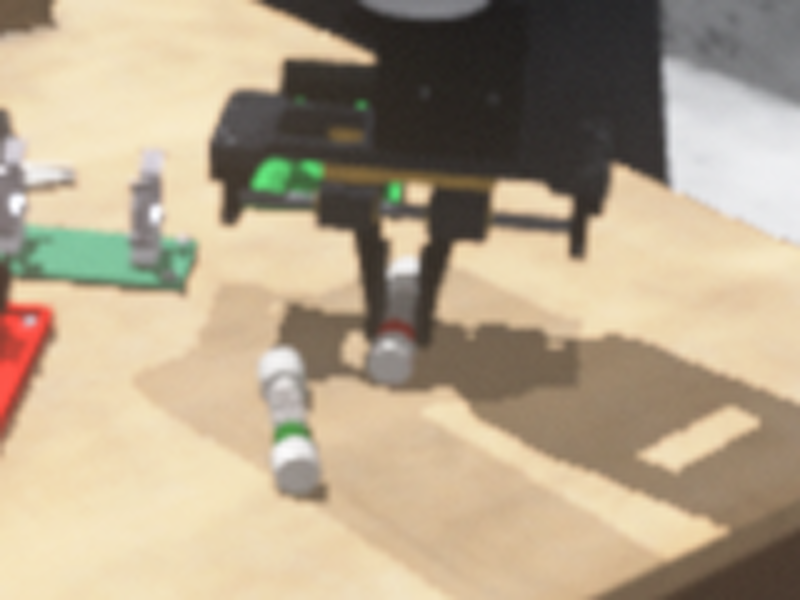

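The red gauge is held at its handle (opening 15.5 mm, seen at (395,330)). Carrying it to the red clip.

Emit:
jog_arm --steps '[{"delta_pos": [0,0,40],"turn": 0,"fingers": 5},{"delta_pos": [0,0,80],"turn": 0,"fingers": 5},{"delta_pos": [20,20,110],"turn": -7,"fingers": 5},{"delta_pos": [280.6,273.5,110],"turn": -88.7,"fingers": 5},{"delta_pos": [280.6,273.5,110],"turn": -88.7,"fingers": 5},{"delta_pos": [280.6,273.5,110],"turn": -88.7,"fingers": 5},{"delta_pos": [280.6,273.5,110],"turn": -88.7,"fingers": 5},{"delta_pos": [280.6,273.5,110],"turn": -88.7,"fingers": 5},{"delta_pos": [280.6,273.5,110],"turn": -88.7,"fingers": 5},{"delta_pos": [280.6,273.5,110],"turn": -88.7,"fingers": 5},{"delta_pos": [280.6,273.5,110],"turn": -88.7,"fingers": 5},{"delta_pos": [280.6,273.5,110],"turn": -88.7,"fingers": 5},{"delta_pos": [280.6,273.5,110],"turn": -88.7,"fingers": 5},{"delta_pos": [280.6,273.5,110],"turn": -88.7,"fingers": 5},{"delta_pos": [280.6,273.5,110],"turn": -88.7,"fingers": 5},{"delta_pos": [280.6,273.5,110],"turn": -88.7,"fingers": 5},{"delta_pos": [280.6,273.5,110],"turn": -88.7,"fingers": 5},{"delta_pos": [280.6,273.5,110],"turn": -88.7,"fingers": 5},{"delta_pos": [280.6,273.5,110],"turn": -88.7,"fingers": 5}]'

```text
time_s: 20.63
position: [0.6834, 0.0601, 0.1294]
tcp_rot: [[-0.024, -0.001, 1.0], [-1.0, 0.0, -0.024], [-0.0, -1.0, -0.001]]
force: [0.4, 0.6, -0.7]
opening: 0.174
```

Emit:
jog_arm --steps '[{"delta_pos": [0,0,-30],"turn": 0,"fingers": 5},{"delta_pos": [0,0,-50],"turn": 0,"fingers": 5},{"delta_pos": [0,0,-50],"turn": 0,"fingers": 5},{"delta_pos": [0,0,-50],"turn": 0,"fingers": 5}]'

```text
time_s: 20.97
position: [0.6826, 0.0603, 0.0784]
tcp_rot: [[-0.025, -0.003, 1.0], [-1.0, 0.0, -0.025], [-0.0, -1.0, -0.003]]
force: [0.0, -0.2, -1.1]
opening: 0.176
```

```bash
python3 - <<'E'
from h import *
for c in('top','side'):
    im=capture(c)[:,:,::-1]
    u=proj(np.array([[.684,.06,.05]]),c)[0].astype(int);r=im[max(0,u[1]-45):u[1]+45,max(0,u[0]-60):u[0]+60]
    cv2.imwrite(f'pics/{c}5.png',cv2.resize(r,(800,600),interpolation=cv2.INTER_CUBIC))
    print([(np.round(d['position'],3),round(d['confidence'],2)) for d in tip_of('gauge_red_mid',c)])
    print([(np.round(d['position'],3),round(d['confidence'],2)) for d in tip_of('clip_red',c)])
E
```

```text
[(array([0.682, 0.063, 0.07 ]), 0.55)]
[(array([0.684, 0.058, 0.003]), 0.74)]
[(array([0.687, 0.061, 0.068]), 0.56)]
[(array([ 0.678,  0.056, -0.002]), 0.7), (array([ 0.458, -0.427,  0.002]), 0.6)]
```

View pics/side5.png

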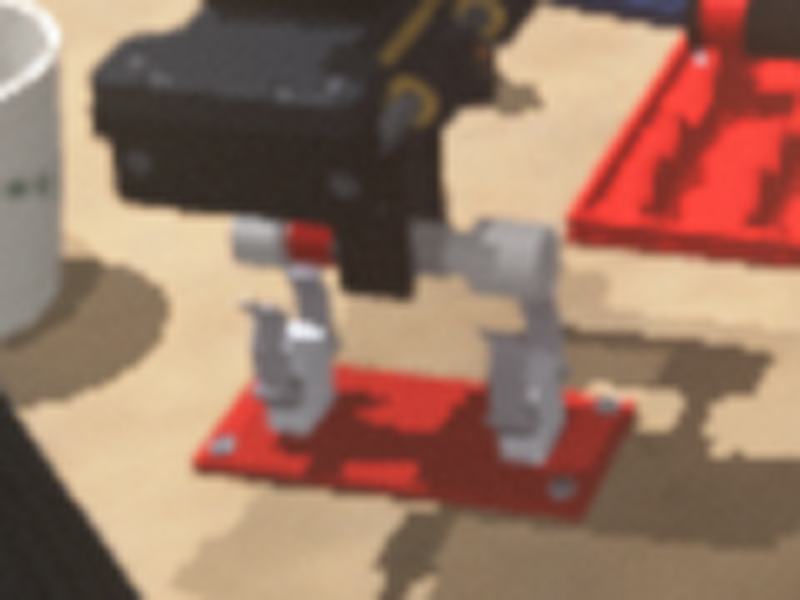

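View pics/top5.png

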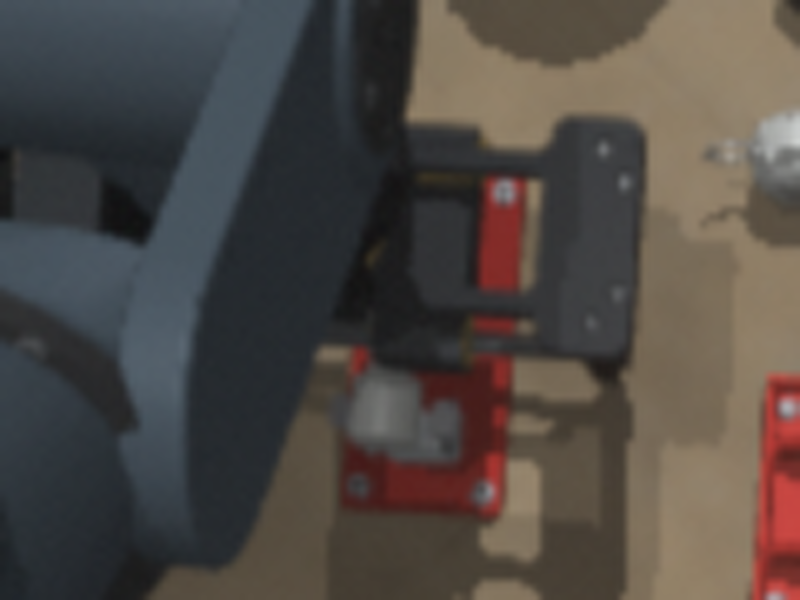

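```bash
python3 - <<'E'
from h import *
for c in('top','side'):
    u0=proj(np.array([[.684,.06,.05]]),c)[0].astype(int);o=[max(0,u0[0]-60),max(0,u0[1]-45)]
    p=lambda P:np.round((proj(np.array(P,float),c)-o+.5)*800/120,0).tolist()
    a=np.radians(-1.5);d=np.array([np.cos(a),np.sin(a),0]);n=np.array([-d[1],d[0],0]);C=np.array([.684,.0605,0])
    print(c,'near base corners',p([C-.063*d+.029*n+[0,0,.006],C-.063*d-.029*n+[0,0,.006]]),
     'gauge near end bottom side edges z.07',p([C-.0485*d+.0115*n+[0,0,.07],C-.0485*d-.0115*n+[0,0,.07]]), 'far end centre',p([C+.0485*d+[0,0,.07]]),
     'lips top',p([C-.038*d+[0,0,.06],C+.038*d+[0,0,.06]]),'gauge z',p([C-.0485*d+[0,0,.07]]))
E
```

```text
top near base corners [[338.0, 506.0], [500.0, 515.0]] gauge near end bottom side edges z.07 [[351.0, 434.0], [419.0, 438.0]] far end centre [[407.0, 155.0]] lips top [[393.0, 411.0], [411.0, 193.0]] gauge z [[385.0, 436.0]]
side near base corners [[581.0, 511.0], [641.0, 401.0]] gauge near end bottom side edges z.07 [[540.0, 293.0], [565.0, 252.0]] far end centre [[249.0, 238.0]] lips top [[522.0, 297.0], [285.0, 269.0]] gauge z [[553.0, 272.0]]
```

Gauge and clip agree with the projected model to about 1 mm across. Pressing down.

Emit:
jog_arm --steps '[{"delta_pos": [0,0,-8],"turn": 0,"fingers": 5},{"delta_pos": [0,0,-14],"turn": 0,"fingers": 5},{"delta_pos": [0,0,-18],"turn": 0,"fingers": 5},{"delta_pos": [0,0,-22],"turn": 0,"fingers": 5},{"delta_pos": [0,0,-25],"turn": 0,"fingers": 5},{"delta_pos": [0,0,-28],"turn": 0,"fingers": 5},{"delta_pos": [0,0,-28],"turn": 0,"fingers": 5},{"delta_pos": [0,0,-28],"turn": 0,"fingers": 5},{"delta_pos": [0,0,-28],"turn": 0,"fingers": 5}]'

```text
time_s: 22.02
position: [0.684, 0.06, 0.0523]
tcp_rot: [[-0.025, 0.001, 1.0], [-1.0, -0.001, -0.025], [0.001, -1.0, 0.001]]
force: [-1.6, -1.7, 5.7]
opening: 0.178
```

```bash
python3 - <<'E'
from h import *
for c in('top','side'):
    im=capture(c)[:,:,::-1]
    u=proj(np.array([[.684,.06,.05]]),c)[0].astype(int);r=im[max(0,u[1]-45):u[1]+45,max(0,u[0]-60):u[0]+60]
    cv2.imwrite(f'pics/{c}6.png',cv2.resize(r,(800,600),interpolation=cv2.INTER_CUBIC))
    print([(np.round(d['position'],3),round(d['confidence'],2)) for d in tip_of('gauge_red_mid',c)])
print(read_state()['force'])
E
```

```text
[(array([0.684, 0.062, 0.043]), 0.67), (array([ 0.459, -0.458,  0.035]), 0.67)]
[(array([0.688, 0.063, 0.04 ]), 0.6)]
[-0.28132748 -1.39726754  5.21059714]
```

View pics/side6.png

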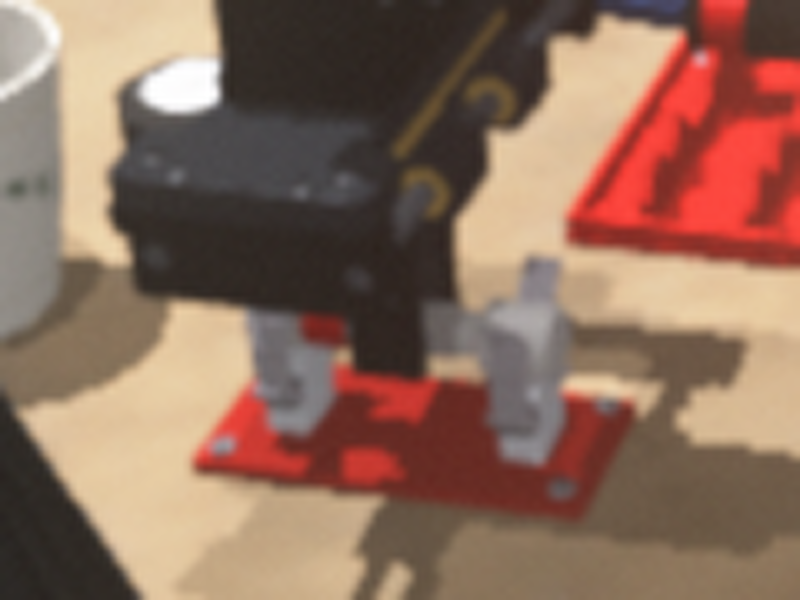

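The gauge is down between the clip jaws, and the network gives z of 40–43 mm. Releasing and backing off.

Emit:
jog_arm --steps '[{"delta_pos": [0,0,0],"turn": 0,"fingers": 48},{"delta_pos": [0,0,0],"turn": 0,"fingers": 48},{"delta_pos": [0,0,0],"turn": 0,"fingers": 48},{"delta_pos": [0,0,0],"turn": 0,"fingers": 48},{"delta_pos": [0,0,0],"turn": 0,"fingers": 48},{"delta_pos": [0,0,35],"turn": 0,"fingers": 48},{"delta_pos": [0,0,68],"turn": 0,"fingers": 48},{"delta_pos": [0,0,68],"turn": 0,"fingers": 48}]'

```text
time_s: 22.88
position: [0.6883, 0.0604, 0.126]
tcp_rot: [[-0.025, 0.012, 1.0], [-1.0, -0.001, -0.025], [0.0, -1.0, 0.012]]
force: [1.4, -0.2, 1.7]
opening: 0.477
```

Emit:
jog_arm --steps '[{"delta_pos": [-234.5,-168.5,0],"turn": 102.2,"fingers": 48},{"delta_pos": [-234.5,-168.5,0],"turn": 102.2,"fingers": 48},{"delta_pos": [-234.5,-168.5,0],"turn": 102.2,"fingers": 48},{"delta_pos": [-234.5,-168.5,0],"turn": 102.2,"fingers": 48},{"delta_pos": [-234.5,-168.5,0],"turn": 102.2,"fingers": 48},{"delta_pos": [-234.5,-168.5,0],"turn": 102.2,"fingers": 48},{"delta_pos": [-234.5,-168.5,0],"turn": 102.2,"fingers": 48},{"delta_pos": [-234.5,-168.5,0],"turn": 102.2,"fingers": 48},{"delta_pos": [-234.5,-168.5,0],"turn": 102.2,"fingers": 48},{"delta_pos": [-234.5,-168.5,0],"turn": 102.2,"fingers": 48},{"delta_pos": [-234.5,-168.5,0],"turn": 102.2,"fingers": 48},{"delta_pos": [-234.5,-168.5,0],"turn": 102.2,"fingers": 48},{"delta_pos": [-234.5,-168.5,0],"turn": 102.2,"fingers": 48},{"delta_pos": [-234.5,-168.5,0],"turn": 102.2,"fingers": 48},{"delta_pos": [-234.5,-168.5,0],"turn": 102.2,"fingers": 48},{"delta_pos": [-234.5,-168.5,0],"turn": 102.2,"fingers": 48},{"delta_pos": [-234.5,-168.5,0],"turn": 102.2,"fingers": 48}]'

```text
time_s: 24.3
position: [0.4494, -0.1081, 0.1196]
tcp_rot: [[0.983, 0.0, -0.185], [0.185, -0.0, 0.983], [0.0, -1.0, -0.0]]
force: [-0.6, 0.3, -0.7]
opening: 0.48
```

Emit:
jog_arm --steps '[{"delta_pos": [0,0,-40],"turn": 0,"fingers": 48},{"delta_pos": [0,0,-80],"turn": 0,"fingers": 48},{"delta_pos": [0,0,-100],"turn": 0,"fingers": 48},{"delta_pos": [0,0,-100],"turn": 0,"fingers": 48},{"delta_pos": [0,0,-100],"turn": 0,"fingers": 5},{"delta_pos": [0,0,-100],"turn": 0,"fingers": 5},{"delta_pos": [0,0,-100],"turn": 0,"fingers": 5},{"delta_pos": [0,0,-100],"turn": 0,"fingers": 5},{"delta_pos": [0,0,-100],"turn": 0,"fingers": 5},{"delta_pos": [0,0,-100],"turn": 0,"fingers": 5},{"delta_pos": [0,0,-100],"turn": 0,"fingers": 5}]'

```text
time_s: 25.22
position: [0.4494, -0.1081, 0.0198]
tcp_rot: [[0.983, 0.001, -0.186], [0.186, -0.0, 0.983], [0.001, -1.0, -0.0]]
force: [-0.2, -0.1, 1.2]
opening: 0.172
```

```bash
python3 - <<'E'
from h import *
for c in('top','side'):
    im=capture(c)[:,:,::-1]
    cv2.imwrite(f'pics/{c}7.png',cv2.resize(im,(800,600),interpolation=cv2.INTER_CUBIC))
    for t in('gauge_red_mid','clip_red'):print([(np.round(d['position'],3),round(d['confidence'],2)) for d in tip_of(t,c)])
    if c=='side':cv2.imwrite('pics/side7c.png',cv2.resize(im[200:290,100:220],(800,600),interpolation=cv2.INTER_CUBIC))
E
```

```text
[(array([0.683, 0.061, 0.043]), 0.6)]
[(array([0.68 , 0.056, 0.001]), 0.93)]
[(array([0.685, 0.061, 0.043]), 0.69)]
[(array([0.683, 0.06 , 0.   ]), 0.57)]
```

View pics/side7.png

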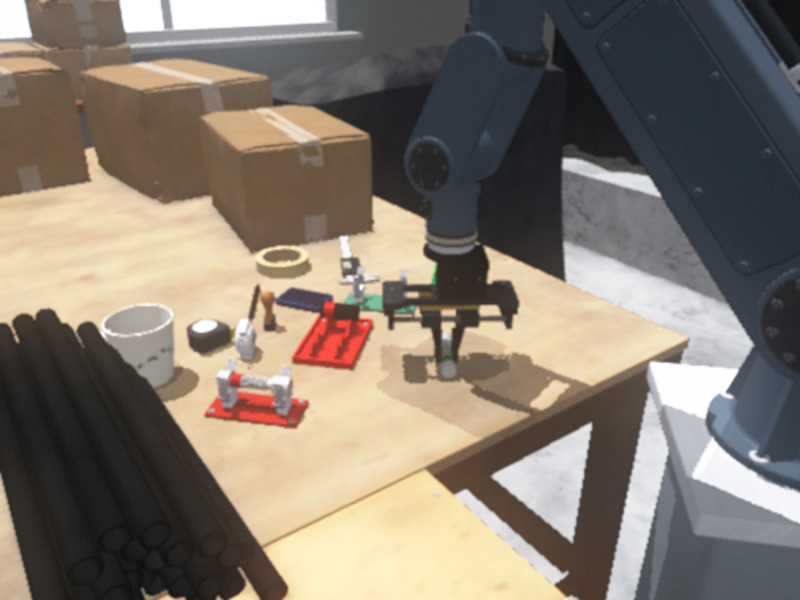

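View pics/side7c.png

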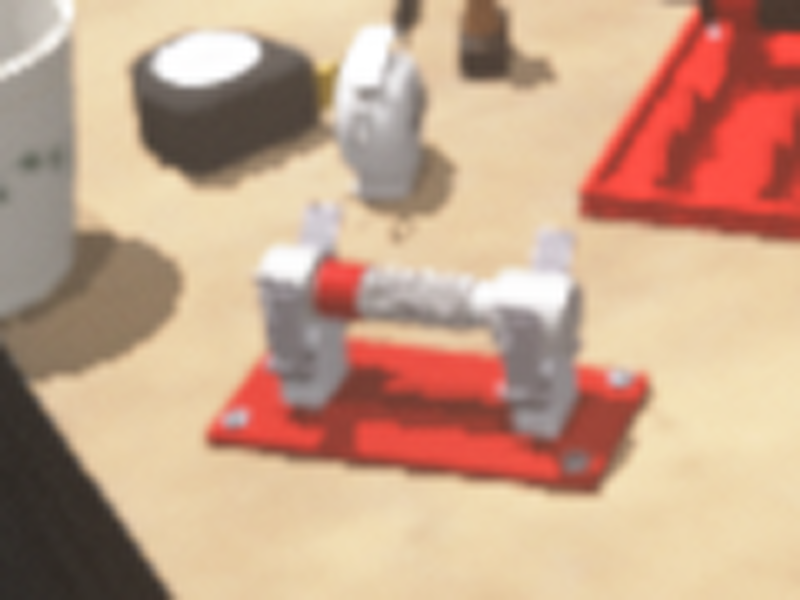

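Emit:
jog_arm --steps '[{"delta_pos": [0,0,40],"turn": 0,"fingers": 5},{"delta_pos": [0,0,80],"turn": 0,"fingers": 5},{"delta_pos": [0,0,110],"turn": -7,"fingers": 5},{"delta_pos": [131.5,-163.5,110],"turn": -101.2,"fingers": 5},{"delta_pos": [131.5,-163.5,110],"turn": -101.2,"fingers": 5},{"delta_pos": [131.5,-163.5,110],"turn": -101.2,"fingers": 5},{"delta_pos": [131.5,-163.5,110],"turn": -101.2,"fingers": 5},{"delta_pos": [131.5,-163.5,110],"turn": -101.2,"fingers": 5},{"delta_pos": [131.5,-163.5,110],"turn": -101.2,"fingers": 5},{"delta_pos": [131.5,-163.5,110],"turn": -101.2,"fingers": 5},{"delta_pos": [131.5,-163.5,110],"turn": -101.2,"fingers": 5},{"delta_pos": [131.5,-163.5,110],"turn": -101.2,"fingers": 5},{"delta_pos": [131.5,-163.5,110],"turn": -101.2,"fingers": 5},{"delta_pos": [131.5,-163.5,110],"turn": -101.2,"fingers": 5},{"delta_pos": [131.5,-163.5,110],"turn": -101.2,"fingers": 5},{"delta_pos": [131.5,-163.5,110],"turn": -101.2,"fingers": 5},{"delta_pos": [131.5,-163.5,110],"turn": -101.2,"fingers": 5},{"delta_pos": [131.5,-163.5,110],"turn": -101.2,"fingers": 5},{"delta_pos": [131.5,-163.5,110],"turn": -101.2,"fingers": 5},{"delta_pos": [131.5,-163.5,110],"turn": -101.2,"fingers": 5}]'

```text
time_s: 27.18
position: [0.5805, -0.2714, 0.1293]
tcp_rot: [[-0.006, -0.001, 1.0], [-1.0, 0.0, -0.006], [-0.0, -1.0, -0.001]]
force: [-0.5, 0.4, -0.8]
opening: 0.178
```

Emit:
jog_arm --steps '[{"delta_pos": [0,0,-30],"turn": 0,"fingers": 5},{"delta_pos": [0,0,-50],"turn": 0,"fingers": 5},{"delta_pos": [0,0,-50],"turn": 0,"fingers": 5},{"delta_pos": [0,0,-50],"turn": 0,"fingers": 5}]'

```text
time_s: 27.52
position: [0.5799, -0.2709, 0.0785]
tcp_rot: [[-0.007, -0.003, 1.0], [-1.0, 0.002, -0.007], [-0.002, -1.0, -0.003]]
force: [-0.5, 0.1, -0.7]
opening: 0.179
```

```bash
python3 - <<'E'
from h import *
for c in('top','side'):
    im=capture(c)[:,:,::-1]
    u0=proj(np.array([[.581,-.2715,.05]]),c)[0].astype(int);o=[u0[0]-60,u0[1]-45];r=im[o[1]:o[1]+90,o[0]:o[0]+120]
    r=cv2.resize(r,(800,600),interpolation=cv2.INTER_CUBIC)
    p=lambda P:np.round((proj(np.array(P,float),c)-o+.5)*800/120).astype(int)
    a=np.radians(-.5);d=np.array([np.cos(a),np.sin(a),0]);n=np.array([-d[1],d[0],0]);C=np.array([.581,-.2715,0])
    for q in p([C+i*.063*d+j*.029*n+[0,0,.006] for i in(-1,1) for j in(-1,1)]): cv2.circle(r,tuple(map(int,q)),4,(255,0,255),-1)
    for q in p([C+i*.0485*d+j*.011*n+[0,0,.071] for i in(-1,1) for j in(-1,1)]): cv2.circle(r,tuple(map(int,q)),4,(255,255,0),-1)
    cv2.imwrite(f'pics/{c}8.png',r)
    for t in('gauge_green_mid','clip_green'):print([(np.round(d['position'],3),round(d['confidence'],2)) for d in tip_of(t,c)])
E
```

```text
[]
[]
[(array([ 0.584, -0.27 ,  0.07 ]), 0.6)]
[(array([ 0.583, -0.275, -0.003]), 0.62)]
```

View pics/side8.png

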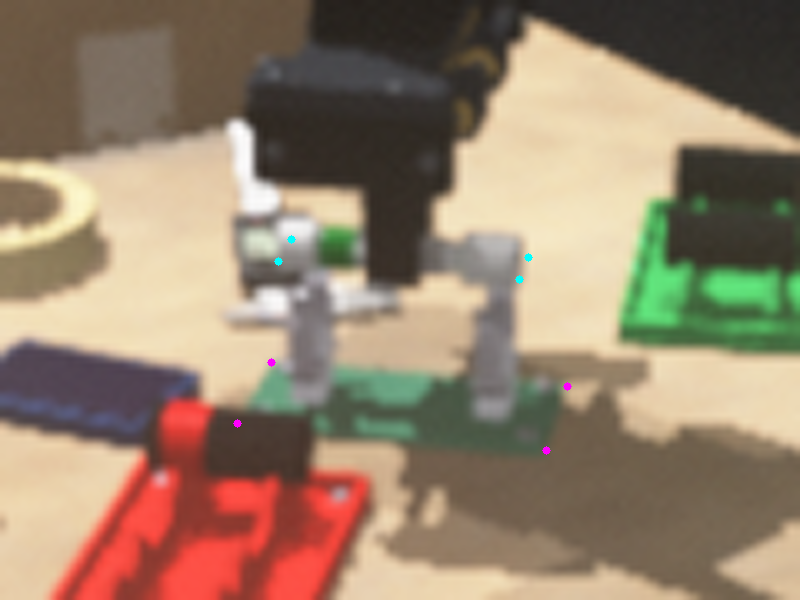

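View pics/top8.png

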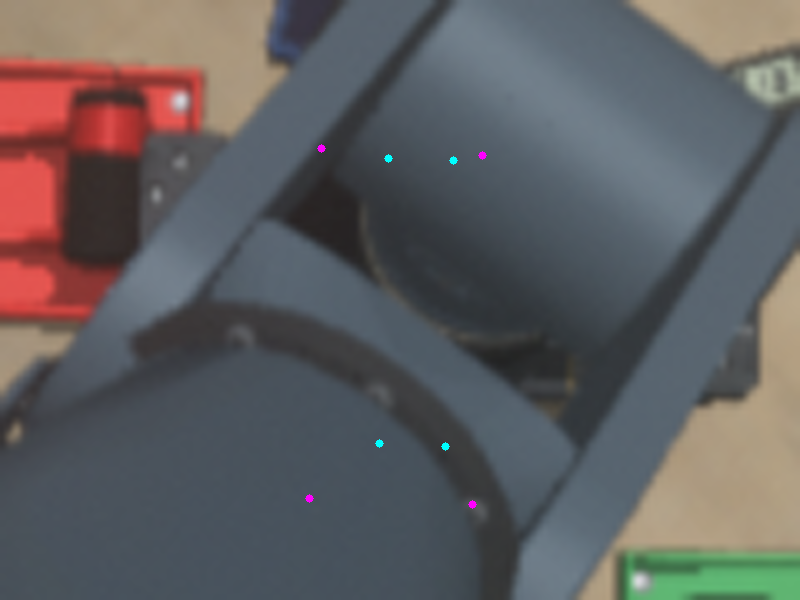

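The side view shows the green gauge centred over the clips lengthwise: ends at 280 and 525, clips at 312 and 493. The arm hides this spot in the top view. I'll press in two stages and watch the force.

Emit:
jog_arm --steps '[{"delta_pos": [0,0,-6],"turn": 0,"fingers": 5},{"delta_pos": [0,0,-11],"turn": 0,"fingers": 5},{"delta_pos": [0,0,-14],"turn": 0,"fingers": 5},{"delta_pos": [0,0,-14],"turn": 0,"fingers": 5}]'

```text
time_s: 28.15
position: [0.5809, -0.2724, 0.0651]
tcp_rot: [[-0.008, 0.0, 1.0], [-1.0, -0.001, -0.008], [0.001, -1.0, 0.0]]
force: [-1.0, -2.9, -1.2]
opening: 0.176
```

Emit:
jog_arm --steps '[{"delta_pos": [0,-1,0],"turn": 0,"fingers": 5},{"delta_pos": [0,-1,-3],"turn": 0,"fingers": 5},{"delta_pos": [0,-1,-6],"turn": 0,"fingers": 5},{"delta_pos": [0,-1,-9],"turn": 0,"fingers": 5},{"delta_pos": [0,-1,-12],"turn": 0,"fingers": 5},{"delta_pos": [0,-1,-14],"turn": 0,"fingers": 5},{"delta_pos": [0,-1,-14],"turn": 0,"fingers": 5},{"delta_pos": [0,-1,-14],"turn": 0,"fingers": 5}]'

```text
time_s: 28.82
position: [0.5806, -0.2723, 0.0522]
tcp_rot: [[-0.008, -0.0, 1.0], [-1.0, 0.0, -0.008], [-0.0, -1.0, -0.0]]
force: [-0.8, 0.7, 6.6]
opening: 0.174
```

```bash
python3 - <<'E'
from h import *
c='side'
im=capture(c)[:,:,::-1]
u0=proj(np.array([[.581,-.2715,.05]]),c)[0].astype(int);o=[u0[0]-60,u0[1]-45];r=im[o[1]:o[1]+90,o[0]:o[0]+120]
cv2.imwrite('pics/side9.png',cv2.resize(r,(800,600),interpolation=cv2.INTER_CUBIC))
print([(np.round(d['position'],3),round(d['confidence'],2)) for d in tip_of('gauge_green_mid',c)],read_state()['force'])
E
```

```text
[(array([ 0.581, -0.273,  0.042]), 0.66), (array([0.687, 0.064, 0.042]), 0.32)] [-2.73875703  0.91447178  6.03184025]
```

View pics/side9.png

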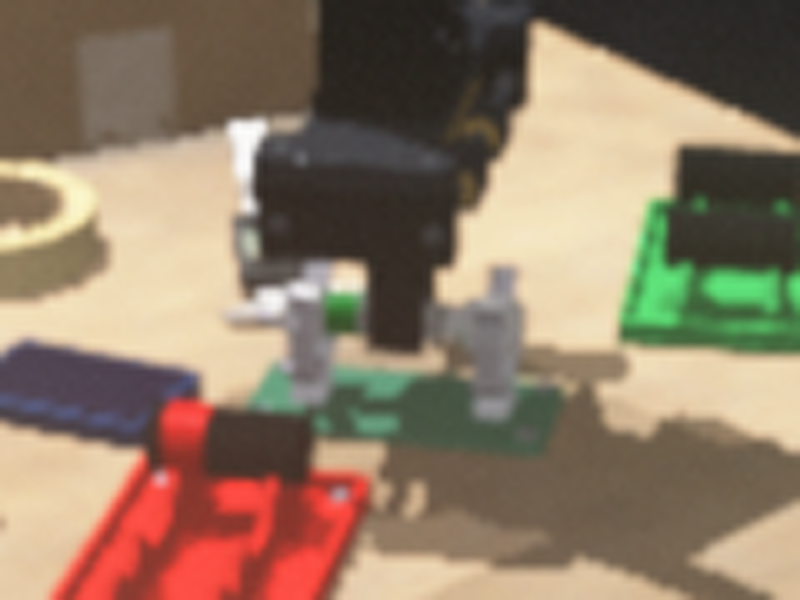

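The green gauge is home. The network gives z of 42 mm, and the ring sits between the lips at (345,312). I'll release, rise, and move back towards the start to clear the view.

Emit:
jog_arm --steps '[{"delta_pos": [0,0,0],"turn": 0,"fingers": 48},{"delta_pos": [0,0,0],"turn": 0,"fingers": 48},{"delta_pos": [0,0,0],"turn": 0,"fingers": 48},{"delta_pos": [0,0,0],"turn": 0,"fingers": 48},{"delta_pos": [0,0,0],"turn": 0,"fingers": 48},{"delta_pos": [0,0,35],"turn": 0,"fingers": 48},{"delta_pos": [0,0,70],"turn": 0,"fingers": 48},{"delta_pos": [0,0,110],"turn": 0,"fingers": 48},{"delta_pos": [-250,150,180],"turn": 0,"fingers": 48},{"delta_pos": [-180,230,180],"turn": 0,"fingers": 48},{"delta_pos": [-180,230,180],"turn": 0,"fingers": 48},{"delta_pos": [-180,230,180],"turn": 0,"fingers": 48},{"delta_pos": [-180,230,180],"turn": 0,"fingers": 48},{"delta_pos": [-180,230,180],"turn": 0,"fingers": 48},{"delta_pos": [-180,230,180],"turn": 0,"fingers": 48},{"delta_pos": [-180,230,180],"turn": 0,"fingers": 48},{"delta_pos": [-180,230,180],"turn": 0,"fingers": 48}]'

```text
time_s: 30.33
position: [0.3981, -0.0399, 0.2321]
tcp_rot: [[-0.005, -0.001, 1.0], [-1.0, 0.001, -0.005], [-0.001, -1.0, -0.001]]
force: [0.8, 0.4, -0.4]
opening: 0.48
```

```bash
python3 - <<'E'
from h import *
for c in('top','side'):
    im=capture(c)[:,:,::-1]
    cv2.imwrite(f'pics/{c}10.png',cv2.resize(im,(800,600),interpolation=cv2.INTER_CUBIC))
    for t in('gauge_red_mid','gauge_green_mid','tube_plain_a_mid','tube_marked_mid','tally'):print(c,t,[(np.round(d['position'],3),round(d['confidence'],2)) for d in tip_of(t,c)])
    if c=='side':cv2.imwrite('pics/side10c.png',cv2.resize(im[150:270,130:330],(800,480),interpolation=cv2.INTER_CUBIC))
print(read_state()['position'],read_state()['time_s'])
E
```

```text
top gauge_red_mid [(array([0.685, 0.063, 0.04 ]), 0.74), (array([ 0.457, -0.425, -0.001]), 0.51), (array([ 0.623, -0.169,  0.037]), 0.34)]
top gauge_green_mid [(array([ 0.573, -0.271,  0.046]), 0.73)]
top tube_plain_a_mid [(array([ 0.459, -0.385,  0.039]), 0.72)]
top tube_marked_mid []
top tally [(array([ 0.746, -0.068, -0.001]), 0.54)]
side gauge_red_mid [(array([0.688, 0.062, 0.042]), 0.74)]
side gauge_green_mid [(array([ 0.581, -0.273,  0.042]), 0.5)]
side tube_plain_a_mid [(array([ 0.453, -0.39 ,  0.038]), 0.75)]
side tube_marked_mid [(array([ 0.625, -0.17 ,  0.039]), 0.6)]
side tally [(array([ 0.751, -0.072, -0.003]), 0.59)]
[ 0.40082204 -0.04284867  0.23132091] 30.9333
```

View pics/top10.png

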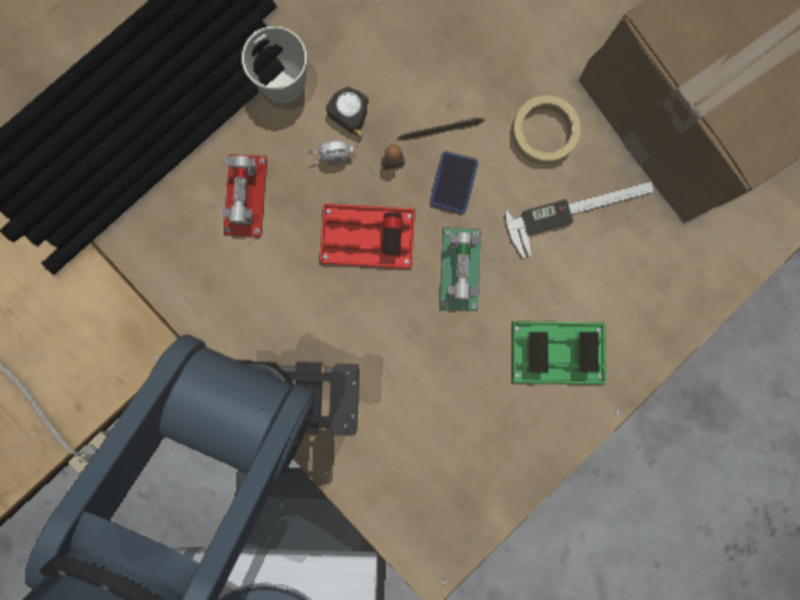

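View pics/side10c.png

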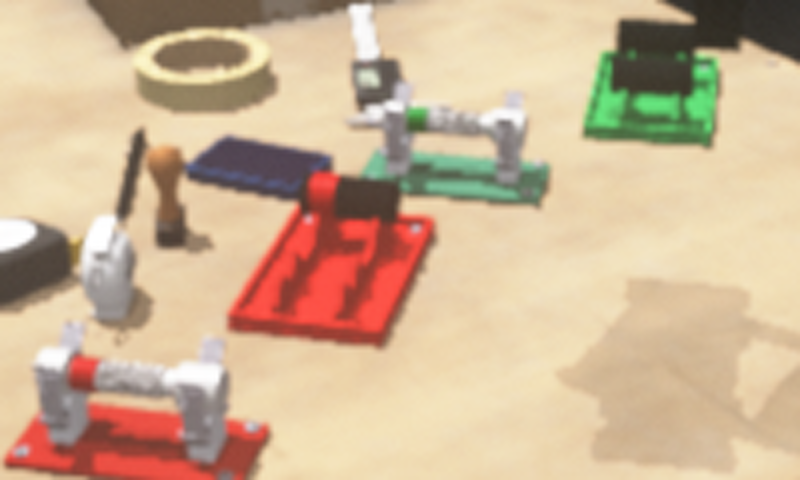

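All five pieces are in place in both views and the tally hasn't moved. Handing in.

```bash
python3 - <<'E'
from rig import *
print(hand_in(), read_state()['time_s'])
E
```

```text
the job is handed in; nothing more can be done
the job is handed in; nothing more can be done
```

I cleared the bench and handed the job in at about 31 s of the 115 s allowed; no verdict was reported. Both plain tubes lie in the green tray's notches and the banded tube in a red-tray notch. Each gauge is snapped into the clips of its own ring colour.

The last pictures, taken from both cameras with the arm clear of everything, showed:
- **Plain tubes:** the one last placed measured 38–39 mm high. Neither final network call found the other; it was at 35 mm when last measured, after placing. In the final top view both lie square in their notches.
- **Banded tube:** the side camera measured it at 39 mm high. The top camera's network missed it in the last picture, though it is plainly visible there in its notch.
- **Gauges:** red measured 40–42 mm high and green 42–46 mm, against a seat of 44 mm and 58 mm if they only lay on the lips.
- **Tally:** standing within about 4 mm of its first measurement, which is the error of the networks.

One reading disagreed: the top camera put the green gauge 8 mm off lengthwise (x = 573 mm), while the side camera gave 581 mm, matching the clip. The picture also shows it centred, so I took the side reading as right.

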